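# Close the tubes and lift out the carrier

## Robot

A 6-joint arm with a two-finger parallel gripper is mounted at the origin on a cart in front of the work surface, level with it; the furniture and walls round the work are solid. World frame = base frame: x ahead of the robot, y to its left, z up, the work surface at z = 0. Lengths are in m, angles in rad, forces in N, time in s.
With the tool pointing down it reaches from about 0.225 to 0.875 m from the base axis. Payload 3.4 kg.
Tool frame: the origin (TCP) lies at the very end of the fingers, on their centre line; the grasp point (between the pads) lies behind it (manip.grasp_offset is the z of the grasp point in the tool frame, in m); z points along the fingers, y is the line along which they close (so a half turn about z gives the same grasp; the last joint's range is limited). The gripper opens to 85 mm and grips with 20 to 120 N. Pads are 22 mm wide; open, the fingers measure 114 mm over their backs; the gripper's body (76 mm by 85 mm) begins 54 mm behind the grasp point. The pads swing forward as they close: fully open they stand 13 mm farther back than shut.
Start: joints at [1.016, 0.276, 1.505, -0, 1.361, -0.121], TCP at [0.242, 0.522, 0.231] pointing down, gripper open.
Joint ranges: [-2.89, 2.89], [-0.75, 2.08], [0.22, 2.7], [-1.18, 4.32], [0.11, 2.71], [-2.7, 2.7]. Speed limits (rad/s): [2.57, 2.57, 3.14, 3.14, 3.14, 3.14].

## Interface

Orientations are given as a unit quaternion [w, x, y, z].
In Python, from rig import manip gives the robot as it stands.
- The arm moves only by the shell command python3 -m pendant 'ROWS' [FORCE]. ROWS is JSON, a list of rows, each an object of numbers: "dx", "dy", "dz": the shift along the tool's x, y, z in m; "rx", "ry", "rz": the turn, a rotation vector about the tool's x, y, z in degrees; "hand": the finger opening in m, from 0 to 0.0854. In form: [{"dx": .., "dy": .., "dz": .., "rx": .., "ry": .., "rz": .., "hand": ..}, ...]. A call has 1 to 12 rows; each row shifts and turns the commanded pose from where the row before left it, along the tool's axes as they then stand; what a row does not reach is not made up. A row lasts 1/12 s, in which the tool goes at most 41.7 mm and 7.16 degrees, less where a joint would pass 70% of its speed; a pose out of reach is approached as far as the arm can. A call is refused whole if a number of a shift passes 0.0417 or a number of a turn 7.16, either way. A call with a gripper value outside its range is refused whole. The fingers move at their own pace and stop on an object; FORCE is the grip in N (left out, the last holds). Time passes only in rows, so rows that do not move let the fingers close. It gives the time, the measured TCP pose, the force, the opening and the grip force at its end, in the units of the state.
- manip.get_state(): the state, without advancing time (a new reading comes with each control period).
- manip.get_image(name): name is "scene" or "top"; returns a dict with "frame" (480x640x3 uint8, red, green, blue), "fx", "fy", "cx", "cy" (pixels), "distortion" ([k1, k2, p1, p2, k3] as OpenCV has them; the pictures are not rectified), "position" and "attitude" of the camera in the world. Camera axes: x right, y up, looking along -z (the intrinsics and any distortion apply to the point x, -y, -z); pixel columns grow to the right and rows downward; lengths in m; the calibration is good to about 2 mm. A picture is of the moment at which its call begins. There is no depth.
- manip.sign_off(): hands the job in; it is judged then, once.
The state is a dict: "clock": time; "qpos": joint angles; "qd": joint speeds; "effort": joint torques, N m; "position": TCP position; "ee_rot": TCP orientation; "contact_force": force on the tool from outside, world axes, zero at the start; "moment": the same for the moment, N m; "width": finger opening in m; "gripper_force": force on a finger pad.
Only numpy, scipy, OpenCV 4.12 (cv2) and the standard library are available. Lean on these libraries where they do the work, as an engineer would, in place of code of your own. Each camera call takes 0.05 s, during which the arm holds its last target. There are 200 camera calls.

## Task

Both snap caps on the two-tube carrier are still raised: press each one fully home while the carrier sits in its dock. Then take the carrier by its centre handle, lift it straight up about 15 cm above the dock and finish still holding it there, level and steady, with both caps closed. Keep the carrier upright throughout and leave the bottle, the vial and the slide box near it where they stand.

Things in the scene. Friction and masses are not known exactly. Their poses are not given: they have to be found in the camera images.
- carrier: loose grey plastic tube carrier with a black centre handle, 64 (x) x 170 (y) x 130 (z) mm, about 0.33 kg (varies), balanced about its centre. Origin: centre of its underside; z up. Two clear 27 mm tubes are fixed in it at y = +58 and y = -58 mm (x = 0). Base 10 mm thick, deck top at z = 45 mm. Rigid except for the two caps
- handle (a point): centre of the handle's grip block, at (0, 0, 111) mm in the carrier frame; the block is 18 mm thick (x) x 40 mm long (y) x 38 mm high (z 92 to 130 mm), with a thinner stem below. Grip it from above with the fingers closing along the carrier's x; its top stands 48 mm above the closed caps
- cap_plus (a joint): how far the cap on the tube at the carrier's +y end is raised: 0 = fully home (metres, up to 0.010); starts raised 5 to 9 mm. It is held by friction, stays where left, and moves down under a push of about 6 to 8 N
- cap_minus (a joint): the same for the cap at the carrier's -y end
- cap_plus_top (a point): centre of the flat top of the +y cap (white round cap, 32 mm diameter, 18 mm high); 82 mm above the carrier's underside when home, and higher by the joint value when raised
- cap_minus_top (a point): the same for the -y cap
- dock: fixed aluminium tray that the carrier sits in, 80 (x) x 186 (y) x 22 mm. Origin: centre of its underside on the bench, axes as the carrier's at the start. Its floor is 10 mm above the bench, its rim walls 22 mm high with 3 mm of play round the carrier; the carrier lifts straight out
- amber_bottle: bystander: upright brown bottle with a black cap, 43 mm diameter, 88 mm high; origin at the centre of its underside
- small_vial: bystander: small upright brown vial with a ribbed cap, 23 mm diameter, 38 mm high; origin at the centre of its underside
- slide_box: bystander: low slip-lid box of glass slides, beige with a pale blue lid, 34 x 83 x 30 mm; origin at the centre of its underside
Mind the look-alikes: they are no part of the job. Of the things that look like the dock, the largest one is meant.

How it is judged:
By the outcome, as a careful person would: the job done as asked, in the order asked, and still so for the second after the job is handed in, while the arm keeps its last pose, push and grip.
It also fails if it takes over 48 s, if anything falls off the work surface, if the arm or the gripper's body presses on something with over 40 N, if the wrist force passes 120 N, or if a joint passes its speed limit or range.

## Working session

There is one attempt and no reset: what is moved stays moved. The work goes in short steps, Python scripts to look and compute and a shell command to move; the robot and the scene stay as the last step left them, time stands still between calls to the robot, and variables do not carry over. Pictures are saved under pics/ and viewed, at most 10 in all, crops included, and the job is handed in when it is done.

```bash
mkdir -p pics; ls; python3 - <<'E'
from rig import manip
import cv2
for n in("scene","top"):
    i=manip.get_image(n); cv2.imwrite(f"pics/{n}0.png",i["frame"][:,:,::-1]); print(n,{k:v for k,v in i.items() if k!="frame"})
print(manip.get_state(),manip.grasp_offset)
E
```

```text
pics
scene {'fx': 498.42600682721553, 'fy': 498.42600682721553, 'cx': 321.6406293536577, 'cy': 242.15041375875995, 'distortion': array([-0.06040206,  0.        ,  0.        ,  0.        ,  0.        ]), 'position': array([ 0.06687473, -0.54492293,  0.75489722]), 'attitude': array([ 0.85150245,  0.40372863, -0.14706728, -0.30052951])}
top {'fx': 497.1884588895113, 'fy': 497.1884588895113, 'cx': 317.58995278905286, 'cy': 244.1021541814267, 'distortion': array([-0.01147844,  0.        ,  0.        ,  0.        ,  0.        ]), 'position': array([0.50354062, 0.09357448, 1.03467852]), 'attitude': array([ 0.7080402 ,  0.04048616, -0.03585826, -0.70409809])}
{'clock': 0.1, 'qpos': array([ 1.01603332e+00,  2.76538559e-01,  1.50601594e+00, -2.07950361e-05,
        1.36069949e+00, -1.20978211e-01]), 'qd': array([ 0.00087321, -0.00238252, -0.00344263,  0.00174794,  0.00091961,
        0.00082906]), 'effort': array([ 2.94493191e-03, -4.17698014e+01, -2.46405405e+01, -2.52596183e-04,
        5.88083363e-03,  2.06350158e-06]), 'position': array([0.24142533, 0.52133739, 0.23051858]), 'ee_rot': array([-2.65756760e-04,  2.15193674e-01,  9.76571038e-01, -7.87074833e-04]), 'contact_force': array([-1.1656426 ,  0.24332053,  0.58292706]), 'moment': array([ 0.05003134, -0.00864396,  0.03445101]), 'gripper_force': 0.0, 'width': 0.08540341898681021} -0.0187
```

View pics/scene0.png

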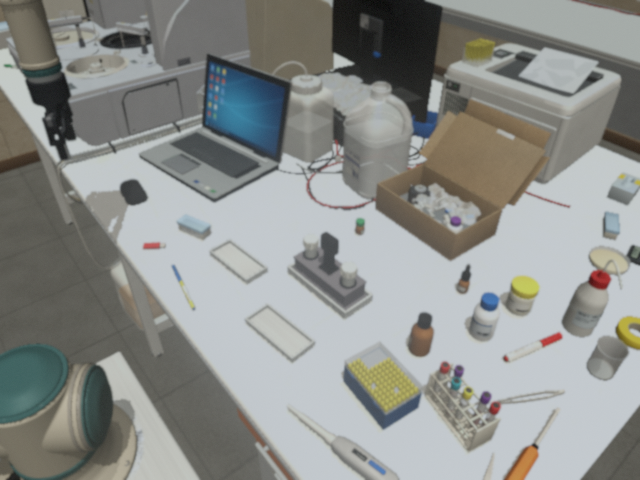

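View pics/top0.png

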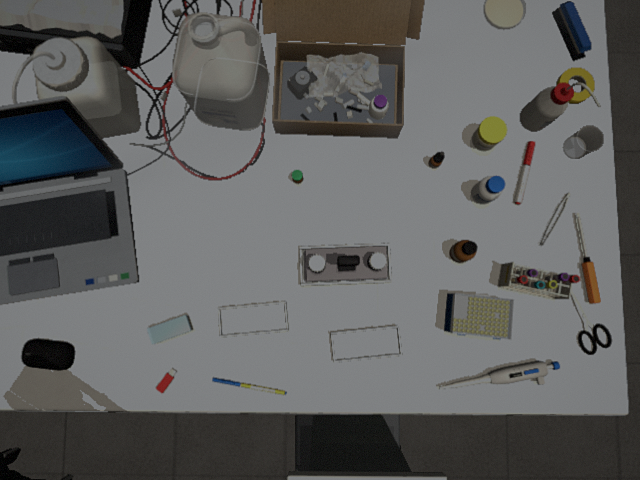

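The carrier sits in the dock, at about (346,263) in the top view with its caps near (317,262) and (377,261). In the scene view it is around (330,272). I'll zoom in on both.

```bash
cat > h.py <<'E'
import numpy as np,cv2
from scipy.spatial.transform import Rotation as R
from rig import manip
def ray(i,p):
    K=np.array([[i["fx"],0,i["cx"]],[0,i["fy"],i["cy"]],[0,0,1]])
    x,y=cv2.undistortPoints(np.array([[p]],float),K,i["distortion"])[0,0]
    q=i["attitude"]; d=R.from_quat([q[1],q[2],q[3],q[0]]).apply([x,-y,-1.])
    return i["position"],d/np.linalg.norm(d)
def plane(i,p,z):
    o,d=ray(i,p); return o+d*(z-o[2])/d[2]
def tri(i,p,j,q):
    a,d=ray(i,p); b,e=ray(j,q)
    s=np.linalg.lstsq(np.c_[d,-e],b-a,rcond=None)[0]
    u,v=a+d*s[0],b+e*s[1]; return (u+v)/2,np.linalg.norm(u-v)
E
python3 - <<'E'
from h import *
a=manip.get_image("scene")["frame"][220:320,280:380];b=manip.get_image("top")["frame"][230:300,290:400]
z=lambda c,f:cv2.resize(c,None,fx=f,fy=f,interpolation=cv2.INTER_CUBIC)
A=z(a,4);B=z(b,4)[:, :400+40]
o=np.zeros((400,840,3),np.uint8);o[:,:400]=A;o[:280,400:]=B
cv2.imwrite("pics/c1.png",o[:,:800,::-1])
E
```

```text
(no output)
```

View pics/c1.png

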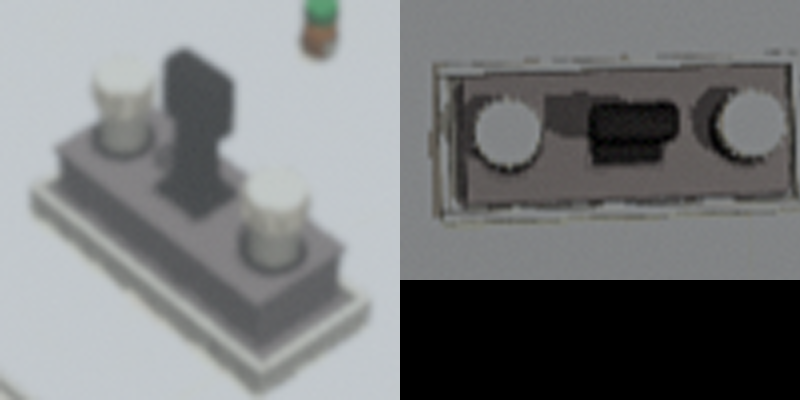

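```bash
python3 - <<'E'
from h import *
s=manip.get_image("scene");t=manip.get_image("top")
f=lambda u,v,x0,y0:(x0+(u+.5)/4-.5,y0+(v+.5)/4-.5)
S=lambda u,v:f(u,v,280,220);T=lambda u,v:f(u-400,v,290,230)
# refine caps in top via mask
g=cv2.cvtColor(t["frame"],cv2.COLOR_RGB2GRAY)
h=cv2.resize(g[230:300,290:410],None,fx=4,fy=4,interpolation=cv2.INTER_CUBIC)
for (x,y) in((108,134),(351,124)):
    m=np.zeros_like(h);cv2.circle(m,(x,y),42,255,-1);b=((h>130)&(m>0)).astype(np.uint8)
    M=cv2.moments(b,True);print("cap px",M["m10"]/M["m00"]+400,M["m01"]/M["m00"],2*np.sqrt(M["m00"]/np.pi), h[y,x])
P=tri(s,S(123,75),t,T(508,134));N=tri(s,S(276,188),t,T(751,124));H=tri(s,S(198,74),t,T(634,122))
for n,v in(("P",P),("N",N),("H",H)):print(n,v)
d=(P[0]-N[0])[:2];print(np.linalg.norm(d),np.degrees(np.arctan2(-d[0],d[1])))
for z in(.098,):print(plane(t,T(508,134),z),plane(t,T(751,124),z),plane(t,T(634,122),.14))
# dock rim corners top view z=.022
st=[plane(t,T(*c),.022) for c in((437,64),(441,219))];print(st)
E
```

```text
cap px 507.9141388174807 132.60565552699228 49.7639519583191 131
cap px 753.0325379609544 122.58568329718004 48.45465633447048 131
P (array([0.56864731, 0.10175284, 0.09980719]), np.float64(0.0005035230960770147))
N (array([ 0.57432853, -0.01302828,  0.0973958 ]), np.float64(0.00011311161755572206))
H (array([0.57179212, 0.0444867 , 0.13476765]), np.float64(0.0009404910620033495))
0.1149216304055024 2.8336057574103224
[0.5689794  0.10162281 0.098     ] [ 0.57432819 -0.01299414  0.098     ] [0.57177401 0.04449451 0.14      ]
[array([0.61000115, 0.13885978, 0.022     ]), array([0.53085542, 0.13604048, 0.022     ])]
```

The triangulated cap tops are at z≈0.100 and 0.097, 115 mm apart (116 expected), which fits caps raised by 5–9 mm. The handle is at (0.572, 0.0445) and the carrier yaw is about 2.8°. I'll turn the tool and close the fingers first.

```bash
python3 -m pendant '[{"rz":6.9,"hand":0},{"rz":6.9,"hand":0},{"rz":6.9,"hand":0},{"rz":6.9,"hand":0},{"rz":6.9,"hand":0},{"rz":6.9,"hand":0},{"rz":6.9,"hand":0},{"rz":6.9,"hand":0},{"rz":6.9,"hand":0},{"hand":0},{"hand":0}]'
cat > w.py <<'E'
import sys
from h import *
# vector from the TCP to a world target, in tool axes, plus tool y yaw
s=manip.get_state();q=s["ee_rot"];r=R.from_quat([q[1],q[2],q[3],q[0]])
t=np.array([float(x) for x in sys.argv[1:4]])
print("pos",s["position"].round(4),"delta tool mm",(r.inv().apply(t-s["position"])*1000).round(1),"yaw y",np.degrees(np.arctan2(*r.apply([0,1,0])[1::-1])).round(2),"z",r.apply([0,0,1]).round(4),"F",s["contact_force"].round(1),"w",round(s["width"],4),"t",s["clock"],"q",s["qpos"].round(2))
E
python3 w.py 0.569 0.1018 0.15
```

```text
pos [0.2416 0.5216 0.231 ] delta tool mm [-473.5 -243.3   81.1] yaw y 65.14 z [-3.e-04 -5.e-04 -1.e+00] F [ 0.  -0.5 -0.1] w 0.0853 t 0.3 q [ 1.02  0.28  1.51 -0.    1.36 -0.12]invalid input
```

```bash
python3 -m pendant '[{"dx":0,"dy":0,"dz":0,"rx":0,"ry":0,"rz":6.9,"hand":0.0}]'; echo; python3 -m pendant '[{"rz":6.9,"hand":0.0}]';echo; python3 -m pendant '[{"rz":6.9}]'
```

```text
clock: 0.38
position: [0.2417, 0.5217, 0.2312]
ee_rot: [-0.0, 0.274, 0.962, -0.0]
contact_force: [0.7, 0.2, -0.6]
width: 0.0754
gripper_force: 0.0

invalid input
invalid input
```

All keys are required.

```bash
python3 -m pendant '[{"dx":0,"dy":0,"dz":0,"rx":0,"ry":0,"rz":6.9,"hand":0},{"dx":0,"dy":0,"dz":0,"rx":0,"ry":0,"rz":6.9,"hand":0},{"dx":0,"dy":0,"dz":0,"rx":0,"ry":0,"rz":6.9,"hand":0},{"dx":0,"dy":0,"dz":0,"rx":0,"ry":0,"rz":6.9,"hand":0},{"dx":0,"dy":0,"dz":0,"rx":0,"ry":0,"rz":6.9,"hand":0},{"dx":0,"dy":0,"dz":0,"rx":0,"ry":0,"rz":6.9,"hand":0},{"dx":0,"dy":0,"dz":0,"rx":0,"ry":0,"rz":6.9,"hand":0},{"dx":0,"dy":0,"dz":0,"rx":0,"ry":0,"rz":6.9,"hand":0},{"dx":0,"dy":0,"dz":0,"rx":0,"ry":0,"rz":0,"hand":0},{"dx":0,"dy":0,"dz":0,"rx":0,"ry":0,"rz":0,"hand":0}]'
python3 w.py 0.569 0.1018 0.16
```

```text
clock: 1.22
position: [0.2417, 0.5217, 0.2313]
ee_rot: [0.0, 0.687, 0.727, 0.0]
contact_force: [-0.0, -0.3, 1.5]
width: -0.0003
gripper_force: 0.0
pos [0.2417 0.5217 0.2313] delta tool mm [-437.6  303.2   71.3] yaw y 3.22 z [ 0. -0. -1.] F [-0.  -0.3  1.5] w -0.0003 t 1.2167 q [ 1.02  0.28  1.5  -0.    1.36  0.96]
```

```bash
python3 -m pendant '[{"dx":-0.03,"dy":0.015,"dz":0,"rx":0,"ry":0,"rz":0,"hand":0},{"dx":-0.03,"dy":0.015,"dz":0,"rx":0,"ry":0,"rz":0,"hand":0},{"dx":-0.03,"dy":0.015,"dz":0,"rx":0,"ry":0,"rz":0,"hand":0},{"dx":-0.03,"dy":0.015,"dz":0,"rx":0,"ry":0,"rz":0,"hand":0},{"dx":-0.03,"dy":0.015,"dz":0,"rx":0,"ry":0,"rz":0,"hand":0},{"dx":-0.03,"dy":0.015,"dz":0,"rx":0,"ry":0,"rz":0,"hand":0},{"dx":-0.03,"dy":0.015,"dz":0,"rx":0,"ry":0,"rz":0,"hand":0},{"dx":-0.03,"dy":0.015,"dz":0,"rx":0,"ry":0,"rz":0,"hand":0},{"dx":-0.03,"dy":0.015,"dz":0,"rx":0,"ry":0,"rz":0,"hand":0},{"dx":-0.03,"dy":0.015,"dz":0,"rx":0,"ry":0,"rz":0,"hand":0},{"dx":-0.03,"dy":0.015,"dz":0,"rx":0,"ry":0,"rz":0,"hand":0},{"dx":-0.03,"dy":0.015,"dz":0,"rx":0,"ry":0,"rz":0,"hand":0}]' >/dev/null
python3 -m pendant '[{"dx":-0.01,"dy":0.0155,"dz":0,"rx":0,"ry":0,"rz":0,"hand":0},{"dx":-0.01,"dy":0.0155,"dz":0,"rx":0,"ry":0,"rz":0,"hand":0},{"dx":-0.01,"dy":0.0155,"dz":0,"rx":0,"ry":0,"rz":0,"hand":0},{"dx":-0.01,"dy":0.0155,"dz":0,"rx":0,"ry":0,"rz":0,"hand":0},{"dx":-0.01,"dy":0.0155,"dz":0,"rx":0,"ry":0,"rz":0,"hand":0},{"dx":-0.01,"dy":0.0155,"dz":0,"rx":0,"ry":0,"rz":0,"hand":0},{"dx":-0.01,"dy":0.0155,"dz":0,"rx":0,"ry":0,"rz":0,"hand":0},{"dx":-0.01,"dy":0.0155,"dz":0,"rx":0,"ry":0,"rz":0,"hand":0},{"dx":0,"dy":0,"dz":0,"rx":0,"ry":0,"rz":0,"hand":0},{"dx":0,"dy":0,"dz":0,"rx":0,"ry":0,"rz":0,"hand":0}]' >/dev/null
python3 w.py 0.569 0.1018 0.12
```

```text
pos [0.5694 0.0987 0.2306] delta tool mm [ 3.100e+00 -1.000e-01  1.106e+02] yaw y 3.09 z [-1.2e-03  5.0e-04 -1.0e+00] F [-0.8 -0.3  0.5] w -0.0004 t 3.05 q [ 0.05  0.28  1.5   0.    1.36 -0.  ]
```

```bash
python3 -m pendant '[{"dx":0.003,"dy":0,"dz":0.02,"rx":0,"ry":0,"rz":0,"hand":0},{"dx":0,"dy":0,"dz":0.02,"rx":0,"ry":0,"rz":0,"hand":0},{"dx":0,"dy":0,"dz":0.02,"rx":0,"ry":0,"rz":0,"hand":0},{"dx":0,"dy":0,"dz":0.02,"rx":0,"ry":0,"rz":0,"hand":0},{"dx":0,"dy":0,"dz":0.02,"rx":0,"ry":0,"rz":0,"hand":0},{"dx":0,"dy":0,"dz":0.01,"rx":0,"ry":0,"rz":0,"hand":0},{"dx":0,"dy":0,"dz":0,"rx":0,"ry":0,"rz":0,"hand":0}]'
python3 w.py 0.569 0.1018 0.092
python3 - <<'E'
from h import *
a=manip.get_image("scene")["frame"][170:320,260:400]
cv2.imwrite("pics/c2.png",cv2.resize(a,None,fx=4,fy=4,interpolation=cv2.INTER_CUBIC)[:,:,::-1])
E
```

```text
clock: 3.63
position: [0.566, 0.1022, 0.119]
ee_rot: [-0.002, 0.688, 0.726, -0.002]
contact_force: [-0.4, -0.6, 0.8]
width: -0.0001
gripper_force: 0.0
pos [0.566  0.1022 0.119 ] delta tool mm [-0.6  3.1 27. ] yaw y 3.12 z [-5.7e-03  1.0e-04 -1.0e+00] F [-0.4 -0.6  0.8] w -0.0001 t 3.6333 q [0.06 0.36 1.67 0.   1.11 0.  ]
```

View pics/c2.png

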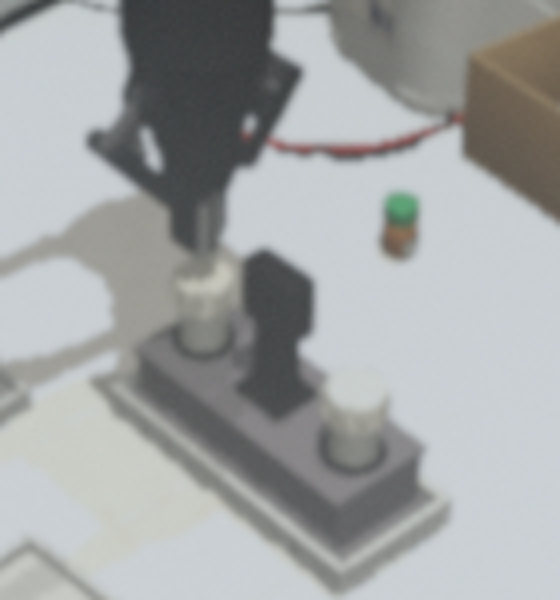

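The fingertips stand right over the +y cap, at about (205,260) in the crop, with the cap top at (207,272). Now I'll press it gradually.

```bash
python3 -m pendant '[{"dx":0,"dy":0.003,"dz":0.006,"rx":0,"ry":0,"rz":0,"hand":0},{"dx":0,"dy":0,"dz":0.006,"rx":0,"ry":0,"rz":0,"hand":0},{"dx":0,"dy":0,"dz":0.003,"rx":0,"ry":0,"rz":0,"hand":0},{"dx":0,"dy":0,"dz":0.003,"rx":0,"ry":0,"rz":0,"hand":0},{"dx":0,"dy":0,"dz":0.0,"rx":0,"ry":0,"rz":0,"hand":0}]'
python3 w.py 0.569 0.1018 0.092
python3 -m pendant '[{"dx":0,"dy":0,"dz":0.002,"rx":0,"ry":0,"rz":0,"hand":0},{"dx":0,"dy":0,"dz":0.002,"rx":0,"ry":0,"rz":0,"hand":0},{"dx":0,"dy":0,"dz":0,"rx":0,"ry":0,"rz":0,"hand":0}]'
python3 w.py 0.569 0.1018 0.092
```

```text
clock: 4.1
position: [0.5712, 0.1016, 0.1029]
ee_rot: [-0.0, 0.688, 0.726, -0.0]
contact_force: [-1.0, 0.1, -0.8]
width: 0.0003
gripper_force: 0.0
pos [0.5712 0.1016 0.1029] delta tool mm [ 0.3 -2.2 10.9] yaw y 3.04 z [-7.e-04  0.e+00 -1.e+00] F [-1.   0.1 -0.8] w 0.0003 t 4.1 q [0.06 0.38 1.69 0.   1.08 0.  ]
clock: 4.35
position: [0.5718, 0.1017, 0.0996]
ee_rot: [0.0, 0.688, 0.726, 0.0]
contact_force: [-0.2, 0.0, 2.7]
width: 0.0001
gripper_force: 1.1
pos [0.5718 0.1017 0.0996] delta tool mm [ 0.3 -2.8  7.6] yaw y 3.04 z [ 9.e-04  1.e-04 -1.e+00] F [-0.2  0.   2.7] w 0.0001 t 4.35 q [0.06 0.39 1.69 0.   1.07 0.  ]
```

```bash
for k in 1 ; do python3 -m pendant '[{"dx":0,"dy":0,"dz":0.002,"rx":0,"ry":0,"rz":0,"hand":0},{"dx":0,"dy":0,"dz":0.002,"rx":0,"ry":0,"rz":0,"hand":0},{"dx":0,"dy":0,"dz":0,"rx":0,"ry":0,"rz":0,"hand":0}]'; python3 -m pendant '[{"dx":0,"dy":0,"dz":0.002,"rx":0,"ry":0,"rz":0,"hand":0},{"dx":0,"dy":0,"dz":0,"rx":0,"ry":0,"rz":0,"hand":0}]'; python3 -m pendant '[{"dx":0,"dy":0,"dz":0.002,"rx":0,"ry":0,"rz":0,"hand":0},{"dx":0,"dy":0,"dz":0,"rx":0,"ry":0,"rz":0,"hand":0}]'; done
```

```text
clock: 4.6
position: [0.5718, 0.1017, 0.0958]
ee_rot: [0.0, 0.688, 0.726, 0.0]
contact_force: [-0.1, -0.7, 4.0]
width: -0.0004
gripper_force: 1.8
clock: 4.77
position: [0.5718, 0.1017, 0.0938]
ee_rot: [0.0, 0.688, 0.726, 0.0]
contact_force: [-0.9, -0.1, 4.0]
width: 0.0001
gripper_force: 2.0
clock: 4.93
position: [0.5718, 0.1017, 0.092]
ee_rot: [0.0, 0.688, 0.726, 0.0]
contact_force: [-1.0, -0.7, 5.7]
width: -0.0001
gripper_force: 2.9
```

```bash
R1='x'; python3 -m pendant '[{"dx":0,"dy":0,"dz":0.001,"rx":0,"ry":0,"rz":0,"hand":0},{"dx":0,"dy":0,"dz":0,"rx":0,"ry":0,"rz":0,"hand":0}]'; python3 -m pendant '[{"dx":0,"dy":0,"dz":0.001,"rx":0,"ry":0,"rz":0,"hand":0},{"dx":0,"dy":0,"dz":0,"rx":0,"ry":0,"rz":0,"hand":0}]'
```

```text
clock: 5.1
position: [0.5719, 0.1017, 0.092]
ee_rot: [0.001, 0.688, 0.726, 0.001]
contact_force: [-2.7, -1.3, 10.0]
width: -0.0004
gripper_force: 5.4
clock: 5.27
position: [0.5719, 0.1017, 0.0919]
ee_rot: [0.001, 0.688, 0.726, 0.001]
contact_force: [-3.8, -0.9, 16.0]
width: -0.0002
gripper_force: 7.9
```

It stopped at z=0.092, which is the home height, with the force rising. I'll press a little more to be sure, then retract straight up and go over to the −y cap.

```bash
python3 -m pendant '[{"dx":0,"dy":0,"dz":0.001,"rx":0,"ry":0,"rz":0,"hand":0},{"dx":0,"dy":0,"dz":0,"rx":0,"ry":0,"rz":0,"hand":0},{"dx":0,"dy":0,"dz":0,"rx":0,"ry":0,"rz":0,"hand":0}]'; python3 -m pendant '[{"dx":0,"dy":0,"dz":-0.01,"rx":0,"ry":0,"rz":0,"hand":0},{"dx":0,"dy":0,"dz":-0.02,"rx":0,"ry":0,"rz":0,"hand":0},{"dx":0,"dy":0,"dz":-0.02,"rx":0,"ry":0,"rz":0,"hand":0},{"dx":0,"dy":0,"dz":-0.02,"rx":0,"ry":0,"rz":0,"hand":0},{"dx":0,"dy":0,"dz":0,"rx":0,"ry":0,"rz":0,"hand":0}]';python3 w.py 0.5743 -0.0133 0.11
```

```text
clock: 5.52
position: [0.572, 0.1017, 0.0919]
ee_rot: [0.001, 0.688, 0.726, 0.001]
contact_force: [-5.7, -1.7, 20.3]
width: 0.0002
gripper_force: 10.4
clock: 5.93
position: [0.5741, 0.1019, 0.1621]
ee_rot: [0.003, 0.688, 0.726, 0.003]
contact_force: [1.1, 1.1, -0.3]
width: 0.0001
gripper_force: 0.0
pos [0.5741 0.1019 0.1621] delta tool mm [-115.1   -6.4   52.1] yaw y 3.05 z [ 7.9e-03  6.0e-04 -1.0e+00] F [ 1.1  1.1 -0.3] w 0.0001 t 5.9333 q [0.06 0.33 1.6  0.   1.2  0.  ]
```

```bash
python3 -m pendant '[{"dx":-0.023,"dy":0,"dz":-0.005,"rx":0,"ry":0,"rz":0,"hand":0},{"dx":-0.023,"dy":-0.002,"dz":0,"rx":0,"ry":0,"rz":0,"hand":0},{"dx":-0.023,"dy":0,"dz":0,"rx":0,"ry":0,"rz":0,"hand":0},{"dx":-0.023,"dy":0,"dz":0,"rx":0,"ry":0,"rz":0,"hand":0},{"dx":-0.023,"dy":0,"dz":0,"rx":0,"ry":0,"rz":0,"hand":0},{"dx":0,"dy":0,"dz":0,"rx":0,"ry":0,"rz":0,"hand":0},{"dx":0,"dy":0,"dz":0,"rx":0,"ry":0,"rz":0,"hand":0}]';python3 w.py 0.5743 -0.0133 0.105
```

```text
clock: 6.52
position: [0.5752, -0.0141, 0.1623]
ee_rot: [-0.001, 0.689, 0.725, -0.0]
contact_force: [-0.8, -0.2, 0.5]
width: -0.0001
gripper_force: 0.0
pos [ 0.5752 -0.0141  0.1623] delta tool mm [ 0.8 -0.8 57.3] yaw y 2.91 z [-1.4e-03  6.0e-04 -1.0e+00] F [-0.8 -0.2  0.5] w -0.0001 t 6.5167 q [-0.15  0.32  1.61  0.    1.21 -0.2 ]
```

```bash
python3 -m pendant '[{"dx":0,"dy":0,"dz":0.012,"rx":0,"ry":0,"rz":0,"hand":0},{"dx":0,"dy":0,"dz":0.014,"rx":0,"ry":0,"rz":0,"hand":0},{"dx":0,"dy":0,"dz":0.014,"rx":0,"ry":0,"rz":0,"hand":0},{"dx":0,"dy":0,"dz":0.012,"rx":0,"ry":0,"rz":0,"hand":0},{"dx":0,"dy":0,"dz":0.005,"rx":0,"ry":0,"rz":0,"hand":0},{"dx":0,"dy":0,"dz":0,"rx":0,"ry":0,"rz":0,"hand":0},{"dx":0,"dy":0,"dz":0,"rx":0,"ry":0,"rz":0,"hand":0}]'; python3 -m pendant '[{"dx":0,"dy":0,"dz":0.002,"rx":0,"ry":0,"rz":0,"hand":0},{"dx":0,"dy":0,"dz":0.002,"rx":0,"ry":0,"rz":0,"hand":0},{"dx":0,"dy":0,"dz":0.002,"rx":0,"ry":0,"rz":0,"hand":0},{"dx":0,"dy":0,"dz":0.002,"rx":0,"ry":0,"rz":0,"hand":0},{"dx":0,"dy":0,"dz":0,"rx":0,"ry":0,"rz":0,"hand":0}]';python3 w.py 0.5743 -0.0133 0.092
```

```text
clock: 7.1
position: [0.5756, -0.0126, 0.1062]
ee_rot: [-0.0, 0.688, 0.726, -0.0]
contact_force: [-1.0, -0.6, -0.0]
width: -0.0003
gripper_force: 0.0
clock: 7.52
position: [0.5759, -0.0133, 0.0985]
ee_rot: [0.0, 0.688, 0.726, 0.0]
contact_force: [0.8, -0.3, 0.1]
width: -0.0005
gripper_force: 0.5
pos [ 0.5759 -0.0133  0.0985] delta tool mm [ 0.  -1.6  6.5] yaw y 3.04 z [ 8.e-04  1.e-04 -1.e+00] F [ 0.8 -0.3  0.1] w -0.0005 t 7.5167 q [-0.14  0.38  1.7   0.    1.06 -0.2 ]
```

```bash
python3 -m pendant '[{"dx":0,"dy":0,"dz":0.002,"rx":0,"ry":0,"rz":0,"hand":0},{"dx":0,"dy":0,"dz":0.002,"rx":0,"ry":0,"rz":0,"hand":0},{"dx":0,"dy":0,"dz":0.002,"rx":0,"ry":0,"rz":0,"hand":0},{"dx":0,"dy":0,"dz":0.001,"rx":0,"ry":0,"rz":0,"hand":0},{"dx":0,"dy":0,"dz":0,"rx":0,"ry":0,"rz":0,"hand":0}]'; python3 -m pendant '[{"dx":0,"dy":0,"dz":0.001,"rx":0,"ry":0,"rz":0,"hand":0},{"dx":0,"dy":0,"dz":0,"rx":0,"ry":0,"rz":0,"hand":0}]'; python3 -m pendant '[{"dx":0,"dy":0,"dz":0.001,"rx":0,"ry":0,"rz":0,"hand":0},{"dx":0,"dy":0,"dz":0,"rx":0,"ry":0,"rz":0,"hand":0}]'
```

```text
clock: 7.93
position: [0.5759, -0.0133, 0.092]
ee_rot: [0.0, 0.688, 0.726, 0.0]
contact_force: [-1.0, -0.3, 4.1]
width: 0.0001
gripper_force: 2.2
clock: 8.1
position: [0.576, -0.0133, 0.092]
ee_rot: [0.001, 0.688, 0.726, 0.001]
contact_force: [-2.2, 0.2, 9.3]
width: 0.0002
gripper_force: 5.0
clock: 8.27
position: [0.576, -0.0133, 0.0919]
ee_rot: [0.001, 0.688, 0.726, 0.001]
contact_force: [-4.0, 0.7, 15.7]
width: -0.0
gripper_force: 7.6
```

```bash
python3 -m pendant '[{"dx":0,"dy":0,"dz":0.001,"rx":0,"ry":0,"rz":0,"hand":0},{"dx":0,"dy":0,"dz":0,"rx":0,"ry":0,"rz":0,"hand":0},{"dx":0,"dy":0,"dz":0,"rx":0,"ry":0,"rz":0,"hand":0}]'; python3 -m pendant '[{"dx":0,"dy":0,"dz":-0.013,"rx":0,"ry":0,"rz":0,"hand":0},{"dx":0,"dy":0,"dz":-0.02,"rx":0,"ry":0,"rz":0,"hand":0},{"dx":0,"dy":0,"dz":-0.02,"rx":0,"ry":0,"rz":0,"hand":0},{"dx":0,"dy":0,"dz":-0.02,"rx":0,"ry":0,"rz":0,"hand":0},{"dx":0,"dy":0,"dz":-0.02,"rx":0,"ry":0,"rz":0,"hand":0},{"dx":0.019,"dy":0,"dz":-0.01,"rx":0,"ry":0,"rz":0,"hand":0.06},{"dx":0.019,"dy":0,"dz":0,"rx":0,"ry":0,"rz":0,"hand":0.06},{"dx":0.019,"dy":0,"dz":0,"rx":0,"ry":0,"rz":0,"hand":0.06},{"dx":0,"dy":0,"dz":0,"rx":0,"ry":0,"rz":0,"hand":0.06},{"dx":0,"dy":0,"dz":0,"rx":0,"ry":0,"rz":0,"hand":0.06},{"dx":0,"dy":0,"dz":0,"rx":0,"ry":0,"rz":0,"hand":0.06}]'
python3 w.py 0.5718 0.0445 0.103
python3 - <<'E'
from h import *
a=manip.get_image("scene")["frame"][170:320,260:400]
b=manip.get_image("top")["frame"][230:300,280:420]
o=np.r_[cv2.resize(a,None,fx=3,fy=3,interpolation=cv2.INTER_CUBIC)[60:,:],cv2.resize(b,None,fx=3,fy=3,interpolation=cv2.INTER_CUBIC)]
cv2.imwrite("pics/c3.png",o[:,:,::-1])
E
```

```text
clock: 8.52
position: [0.576, -0.0133, 0.0918]
ee_rot: [0.001, 0.688, 0.726, 0.001]
contact_force: [-5.1, 0.7, 20.8]
width: -0.0002
gripper_force: 10.1
clock: 9.43
position: [0.5725, 0.0431, 0.191]
ee_rot: [0.0, 0.688, 0.726, -0.0]
contact_force: [0.2, -0.8, -0.2]
width: 0.0598
gripper_force: 0.0
pos [0.5725 0.0431 0.191 ] delta tool mm [ 1.5 -0.6 88. ] yaw y 3.06 z [-4.e-04 -8.e-04 -1.e+00] F [ 0.2 -0.8 -0.2] w 0.0598 t 9.4333 q [-0.05  0.3   1.57 -0.    1.27 -0.1 ]
```

View pics/c3.png

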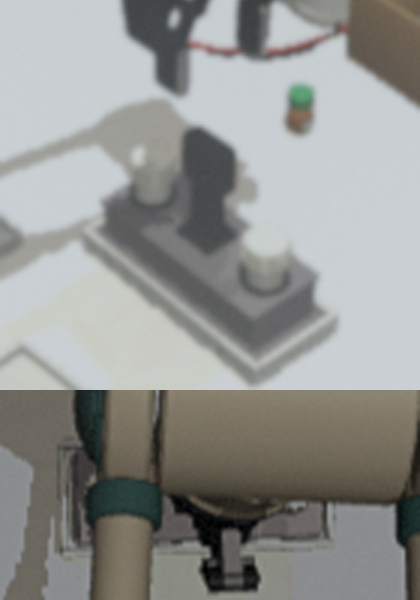

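Both caps are down and the carrier is still seated, with the handle at (210,180) in the crop and the open fingers above it. Descending to grip.

```bash
python3 -m pendant '[{"dx":0.001,"dy":0,"dz":0.014,"rx":0,"ry":0,"rz":0,"hand":0.06},{"dx":0,"dy":0,"dz":0.018,"rx":0,"ry":0,"rz":0,"hand":0.06},{"dx":0,"dy":0,"dz":0.018,"rx":0,"ry":0,"rz":0,"hand":0.06},{"dx":0,"dy":0,"dz":0.018,"rx":0,"ry":0,"rz":0,"hand":0.06},{"dx":0,"dy":0,"dz":0.014,"rx":0,"ry":0,"rz":0,"hand":0.06},{"dx":0,"dy":0,"dz":0.006,"rx":0,"ry":0,"rz":0,"hand":0.06},{"dx":0,"dy":0,"dz":0,"rx":0,"ry":0,"rz":0,"hand":0.06},{"dx":0,"dy":0,"dz":0,"rx":0,"ry":0,"rz":0,"hand":0.06}]'
python3 w.py 0.5718 0.0445 0.103
python3 - <<'E'
from h import *
a=manip.get_image("scene")["frame"][170:320,260:400]
cv2.imwrite("pics/c4.png",cv2.resize(a,None,fx=4,fy=4,interpolation=cv2.INTER_CUBIC)[:,:,::-1])
E
```

```text
clock: 10.2
position: [0.5728, 0.0441, 0.1034]
ee_rot: [0.0, 0.688, 0.725, -0.0]
contact_force: [-0.4, 0.3, -0.2]
width: 0.0596
gripper_force: 0.0
pos [0.5728 0.0441 0.1034] delta tool mm [ 0.4 -1.   0.4] yaw y 3.01 z [ 1.e-04 -1.e-04 -1.e+00] F [-0.4  0.3 -0.2] w 0.0596 t 10.2 q [-0.04  0.37  1.7  -0.    1.07 -0.1 ]
```

View pics/c4.png

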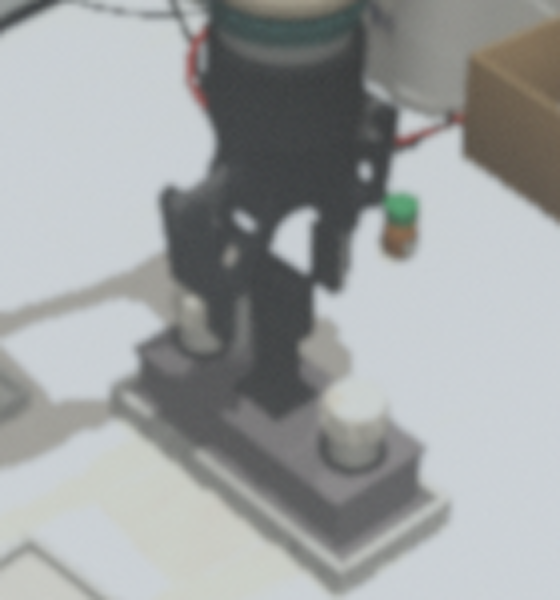

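The fingers straddle the handle block, one at (235,290) and the other at (335,260), with the block between them at (285,290). Close the grip.

```bash
python3 -m pendant '[{"dx":0,"dy":-0.001,"dz":0,"rx":0,"ry":0,"rz":0,"hand":0.03},{"dx":0,"dy":0,"dz":0,"rx":0,"ry":0,"rz":0,"hand":0.03},{"dx":0,"dy":0,"dz":0,"rx":0,"ry":0,"rz":0,"hand":0.024},{"dx":0,"dy":0,"dz":0,"rx":0,"ry":0,"rz":0,"hand":0.02},{"dx":0,"dy":0,"dz":0,"rx":0,"ry":0,"rz":0,"hand":0.01},{"dx":0,"dy":0,"dz":0,"rx":0,"ry":0,"rz":0,"hand":0},{"dx":0,"dy":0,"dz":0,"rx":0,"ry":0,"rz":0,"hand":0},{"dx":0,"dy":0,"dz":0,"rx":0,"ry":0,"rz":0,"hand":0},{"dx":0,"dy":0,"dz":0,"rx":0,"ry":0,"rz":0,"hand":0}]' 60
python3 -m pendant '[{"dx":0,"dy":0,"dz":-0.003,"rx":0,"ry":0,"rz":0,"hand":0},{"dx":0,"dy":0,"dz":-0.003,"rx":0,"ry":0,"rz":0,"hand":0},{"dx":0,"dy":0,"dz":-0.003,"rx":0,"ry":0,"rz":0,"hand":0},{"dx":0,"dy":0,"dz":-0.003,"rx":0,"ry":0,"rz":0,"hand":0},{"dx":0,"dy":0,"dz":0,"rx":0,"ry":0,"rz":0,"hand":0},{"dx":0,"dy":0,"dz":0,"rx":0,"ry":0,"rz":0,"hand":0}]'
python3 w.py 0.5718 0.0445 0.253
```

```text
clock: 11.0
position: [0.5718, 0.0446, 0.1039]
ee_rot: [0.0, 0.688, 0.726, 0.0]
contact_force: [-2.2, -1.1, 5.3]
width: 0.0174
gripper_force: 60.0
clock: 11.5
position: [0.5716, 0.0446, 0.1153]
ee_rot: [0.0, 0.688, 0.726, 0.0]
contact_force: [0.6, -0.6, -3.3]
width: 0.0172
gripper_force: 58.7
pos [0.5716 0.0446 0.1153] delta tool mm [-1.000e-01  2.000e-01 -1.377e+02] yaw y 3.05 z [ 1.e-04  1.e-04 -1.e+00] F [ 0.6 -0.6 -3.3] w 0.0172 t 11.5 q [-0.04  0.36  1.69  0.    1.1  -0.1 ]
```

It's held: the load is 3.3 N, about 0.33 kg. Lift the rest of the way gently.

```bash
python3 -m pendant '[{"dx":0,"dy":0,"dz":-0.006,"rx":0,"ry":0,"rz":0,"hand":0},{"dx":0,"dy":0,"dz":-0.01,"rx":0,"ry":0,"rz":0,"hand":0},{"dx":0,"dy":0,"dz":-0.012,"rx":0,"ry":0,"rz":0,"hand":0},{"dx":0,"dy":0,"dz":-0.012,"rx":0,"ry":0,"rz":0,"hand":0},{"dx":0,"dy":0,"dz":-0.012,"rx":0,"ry":0,"rz":0,"hand":0},{"dx":0,"dy":0,"dz":-0.012,"rx":0,"ry":0,"rz":0,"hand":0},{"dx":0,"dy":0,"dz":-0.012,"rx":0,"ry":0,"rz":0,"hand":0},{"dx":0,"dy":0,"dz":-0.012,"rx":0,"ry":0,"rz":0,"hand":0},{"dx":0,"dy":0,"dz":-0.012,"rx":0,"ry":0,"rz":0,"hand":0},{"dx":0,"dy":0,"dz":-0.012,"rx":0,"ry":0,"rz":0,"hand":0},{"dx":0,"dy":0,"dz":-0.012,"rx":0,"ry":0,"rz":0,"hand":0},{"dx":0,"dy":0,"dz":-0.008,"rx":0,"ry":0,"rz":0,"hand":0}]' >/dev/null
python3 -m pendant '[{"dx":0,"dy":0,"dz":-0.004,"rx":0,"ry":0,"rz":0,"hand":0},{"dx":0,"dy":0,"dz":-0.002,"rx":0,"ry":0,"rz":0,"hand":0},{"dx":0,"dy":0,"dz":0,"rx":0,"ry":0,"rz":0,"hand":0},{"dx":0,"dy":0,"dz":0,"rx":0,"ry":0,"rz":0,"hand":0},{"dx":0,"dy":0,"dz":0,"rx":0,"ry":0,"rz":0,"hand":0},{"dx":0,"dy":0,"dz":0,"rx":0,"ry":0,"rz":0,"hand":0},{"dx":0,"dy":0,"dz":0,"rx":0,"ry":0,"rz":0,"hand":0},{"dx":0,"dy":0,"dz":0,"rx":0,"ry":0,"rz":0,"hand":0}]'
python3 w.py 0.5718 0.0445 0.253
python3 - <<'E'
from h import *
a=manip.get_image("scene")["frame"][130:330,220:440]
cv2.imwrite("pics/c5.png",cv2.resize(a,None,fx=3,fy=3,interpolation=cv2.INTER_CUBIC)[:,:,::-1])
E
```

```text
clock: 13.17
position: [0.5714, 0.0446, 0.2529]
ee_rot: [-0.0, 0.688, 0.726, -0.0]
contact_force: [0.3, 0.1, -4.1]
width: 0.0175
gripper_force: 58.8
pos [0.5714 0.0446 0.2529] delta tool mm [-0.1  0.4 -0.1] yaw y 3.04 z [-7.e-04  1.e-04 -1.e+00] F [ 0.3  0.1 -4.1] w 0.0175 t 13.1667 q [-0.04  0.26  1.47  0.    1.41 -0.1 ]
```

View pics/c5.png

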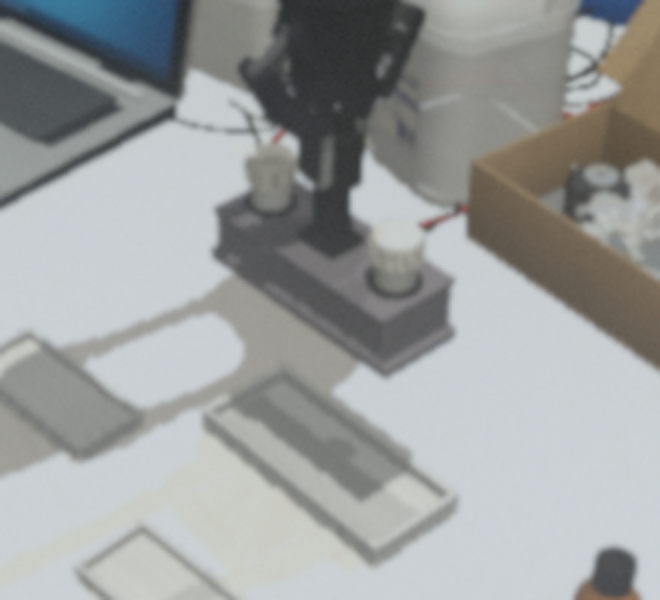

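The carrier hangs level above the empty dock, with both caps closed at (270,180) and (395,255). Handing in.

```bash
python3 -c "from rig import manip; print(manip.sign_off())"
```

```text
the job is handed in; nothing more can be done
None
```

I pressed both caps home (each stopped at z = 0.092 m, the closed height), then lifted the carrier by its handle about 15 cm straight up. I handed the job in after about 13 s, with the carrier held level and steady; the bottle, vial and slide box were not touched, though I didn't re-check their positions at the end.

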